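Fit a portion collar to a dispenser pump

TASK

The pump dispenser is to give smaller portions: take the blue C-shaped collar from the board, slide it sideways onto the pump's stem below the black head, and find by feel the place where it drops fully into the recess of the cap with its handle lying in the notch of the rim. Let go, then check it: push the pump head down until it stops on the collar and let it rise again. Do not work the pump before the collar is in, and leave the other collars and the things standing around where they are.

Things in the scene. Friction and masses are not known exactly. Their poses are not given: they have to be found in the camera images.
- blue_collar_handle (a point): centre of the upright handle blade of the blue C-shaped plastic collar (loose, 30 g, lying flat on the board). z up; the handle points along -x, the gap of the C opens along +x. Blade: 24 mm long (x), 8 mm thick (y), 24 mm high from the collar's underside, so this point is 12 mm above the underside; pinch it firmly across y, from above. The ring's axis lies 46 mm along +x
- blue_collar_ring (a point): point on the axis of the blue collar's ring, at its underside (46 mm along +x and 12 mm below the handle's centre; same axes). Ring: 36 mm outside, 16 mm high, bore 14.5 mm, throat of the C 13.5 mm wide, flaring to 19 mm at the outside. A web 8 mm wide and 7 mm high, level with the underside, joins ring and handle
- dispenser: fixed pump dispenser: steel drip-tray base 160 x 104 mm, glass jar 74 mm wide, steel screw cap 79 mm wide, pump with black head. Origin on the worktop under the stem's axis; z up, the pump's nozzle points along -x
- seat (a point): point on the stem's axis at the floor of the recess in the cap, 149 mm above the worktop; axes of the dispenser. Heights above it: cap's flat top -3 mm, rim round the recess 6 mm, underside of the pump head 34 mm, top of the head 48 mm. The stem is an upright steel rod 11 mm in diameter. Recess: 39 mm in diameter, its white rim 4.5 mm thick, its floor black
- rim (a point): point on the stem's axis level with the rim's top. One notch 11.5 mm wide, down to the floor, takes the collar's web. It points along the dispenser's -y, give or take 20 degrees (the cap stops anywhere on its thread); this angle is not reported: see or feel it (turn the collar about the stem in small steps, lowering it lightly). Beside the notch the web rests on the rim and the collar stands 6 mm too high
- pump_head (a joint): how far the pump head (black, 30 mm in diameter, on the steel stem, nozzle 62 mm long) is pushed down, in m: 0 up, 0.028 at the full stroke; it slides straight down, against a spring of about 2 N, rising to 3.5 N at 0.018, and comes up by itself. With the blue collar seated it stops at 0.018
- head_top (a point): centre of the flat top of the pump head, 30 mm in diameter; moves with the head
- board: wooden chopping board 200 x 300 x 21 mm, fixed flat on the worktop, long side along its y; origin at the centre of its underside. The three collars lie on its top
- white_collar_handle (a point): centre of the upright handle of the white portion collar, a loose rigid plastic C, ring 10 mm high, lying flat on the board; its point, axes and other sizes are as for the blue collar's handle
- orange_collar_handle (a point): centre of the upright handle of the orange portion collar, a loose rigid plastic C, ring 22 mm high, lying flat on the board; its point, axes and other sizes are as for the blue collar's handle
- salt_mid (a point): middle of a salt shaker 44 mm wide and 90 mm high, loose, standing on the worktop
- candle_mid (a point): middle of a candle in a tin, 55 mm wide and 20 mm high, loose
- stamp_mid (a point): middle of a turned wooden butter stamp, 60 mm wide and 66 mm high, loose
- small_bottle_mid (a point): middle of a small corked glass bottle, 42 mm wide and 100 mm high, loose
Mind the look-alikes: they are no part of the job. Of the things shaped like the part that bears blue_collar_handle, the blue one is meant.

How it is judged (in metres and radians):
On the way, in this order (a step that is already met when the one before it is completed fails the run):
1. the blue collar is round the stem, fully down in the recess, and let go (horizontal distance between blue_collar_ring and seat below 0.004 m and z of blue_collar_ring in the frame of seat between -0.003 and 0.003 m and angle between blue_collar_ring's own z axis and vertical below 0.08 rad and contact force between the fingers and blue_collar below 0.1 N), for 0.2 s.
2. the pump head is pushed down until it stops on the seated collar (horizontal distance between blue_collar_ring and seat below 0.004 m and z of blue_collar_ring in the frame of seat below 0.003 m and value of joint pump_head above 0.0165 m and contact force between pump_head and blue_collar above 0.5 N), for 0.1 s.
At the end, for the whole second after the job is handed in: The blue collar rests in the recess of the cap: its ring within 4 mm of the stem's axis, its underside within 3 mm of the recess floor, tilted by less than 0.08 rad, at rest; the pump head is up again (within 2 mm) (horizontal distance between blue_collar_ring and seat below 0.004 m and z of blue_collar_ring in the frame of seat between -0.003 and 0.003 m and angle between blue_collar_ring's own z axis and vertical below 0.08 rad and value of joint pump_head below 0.002 m and linear speed of blue_collar below 0.02 m/s); the robot touches nothing.
It fails at once if the pump was worked (pushed more than 8 mm) before the blue collar was in (value of joint pump_head above 0.008 m and (horizontal distance between blue_collar_ring and seat above 0.006 m or z of blue_collar_ring in the frame of seat above 0.005 m)).
It fails at once if another collar was moved by more than 20 mm (distance of any of white_collar_handle, orange_collar_handle from where it was at the start of the episode above 0.02 m).
It fails at once if something standing around was moved by more than 20 mm (distance of any of salt_mid, candle_mid, stamp_mid, small_bottle_mid from where it was at the start of the episode above 0.02 m).
It also fails if it takes over 64 s, if anything falls off the work surface, if the arm or the gripper's body presses on something with over 40 N, if the wrist force passes 120 N, or if a joint passes its speed limit or range.

ROBOT

A 7-joint arm with a two-finger parallel gripper is mounted at the origin on a cart in front of the work surface, level with it; the furniture and walls round the work are solid. World frame = base frame: x ahead of the robot, y to its left, z up, the work surface at z = 0. Lengths are in m, angles in degrees, forces in N, time in s.
With the tool pointing down it reaches from about 0.35 to 0.9 m from the base axis. Payload 19.9 kg.
Tool frame: the origin (TCP) lies at the very end of the fingers, on their centre line; the grasp point (between the pads) lies 19 mm behind it; z points along the fingers, y is the direction in which the jaws open and shut (so a half turn about z gives the same grasp; the last joint's range is limited). The gripper opens to 94 mm and grips with 3 to 60 N. Pads are 16 mm wide; open, the fingers measure 119 mm over their backs; the gripper's body (75 mm by 177 mm) begins 78 mm behind the grasp point.
Start: joints at [73.253, 23.915, -0.59, 92.452, 0.269, 63.638, -3.037], TCP at [0.155, -0.605, 0.205] pointing down, gripper open.
Joint ranges: [-161.28, 161.28], [-22.2, 115.67], [-73.04, 71.86], [3.21, 147.25], [-68.34, 248.33], [10.77, 114.83], [-161.83, 161.83]. Speed limits (degrees/s): [108.29, 108.29, 136.94, 136.94, 172.46, 172.46, 172.46].

INTERFACE

Orientations are given as [roll, pitch, yaw] about the fixed x, y, z axes, in that order (R = Rz(yaw) Ry(pitch) Rx(roll)).
In Python, from rig import telemetry, cams, workorder gives the robot as it stands.
- The arm moves only by the tool arm_command, never from a script. Its argument "series" is one flat list of numbers, 5 for each row, row after row: the opening, from -1 (shut) to 1 (fully open), then the shift along the tool's x, y, z each as a share of 40 cm, from -1 to 1, then the turn about the tool's z as a share of 360 degrees, from -1 to 1. A call has 1 to 20 rows; each row is the pose to reach, as a shift and turn from the pose commanded when the call began, along the tool's axes at that moment, turning the shorter way round; what a row does not reach only later rows make up. A row lasts 1/10 s, in which the tool goes at most 50 mm and 8.59 degrees, less where a joint would pass 70% of its speed; a pose out of reach is approached as far as the arm can. A call with a number of a shift or a turn outside -1 to 1 is refused whole. A call with a gripper value outside its range is refused whole. The fingers move at their own pace and stop on an object; "newtons" is the grip in N (left out, the last holds). Time passes only in rows, so rows that repeat a pose let the fingers close. It gives the time, the measured TCP pose, the force and the opening at its end, in the units of the state.
- telemetry.get_state(): the state, without advancing time (a new reading comes with each control period).
- cams.get_image(name): name is "scene" or "side" or "wrist"; returns a dict with "img" (384x512x3 uint8, blue, green, red), "fx", "fy", "cx", "cy" (pixels), "pose" (4x4, takes a point from camera to world coordinates); the wrist camera has in their place "hand_eye" (4x4, takes a point from camera to tool coordinates, whose origin is the TCP and whose axes are the flange's). Camera axes: x right, y down, z forward; pixel columns grow to the right and rows downward; lengths in m; the calibration is good to about 2 mm. The wrist camera is an equidistant fisheye: a pixel r from the principal point sees the ray r / f radians off the axis. A picture is of the moment at which its call begins: read the wrist's pose just before it. There is no depth.
- workorder.sign_off(): hands the job in, once; it reports no verdict.
The state is a dict: "time": time; "qpos": joint angles; "qvel": joint speeds; "joint_torque": joint torques, N m; "position": TCP position; "tcp_rot": TCP orientation; "wrist_force": force on the tool from outside, world axes, zero at the start; "torque": the same for the moment, N m; "width": opening from 0.0 (shut) to 1.0 (fully open).
Only numpy, scipy, OpenCV 4.12 (cv2) and the standard library are available. Lean on these libraries where they do the work, as an engineer would, in place of code of your own. Each camera call takes 0.05 s, during which the arm holds its last target.

## Working session

There is one attempt and no reset: what is moved stays moved. The work goes in short steps, Python scripts to look and compute and a tool call to move; the robot and the scene stay as the last step left them, time stands still between calls to the robot, and variables do not carry over. Pictures are saved under pics/ and viewed, and the job is handed in when it is done.

Besides the shell and the picture viewer there is one more tool, called after "Call:" as a command line: name --argument value ..., lists and objects as JSON in quotes. arm_command: Moves the arm, as the interface text tells. Shift numbers are shares of 40 cm and turn numbers shares of 360 degrees, none past 1 either way. Its arguments: {"type":"object","properties":{"series":{"type":"array"},"newtons":{"type":"number"}},"required":["series"]}

```bash
ls; mkdir -p pics; python3 - <<'E'
from rig import telemetry, cams
import cv2, numpy as np, pickle
s=telemetry.get_state(); print(s)
d={}
for n in ["scene","side","wrist"]:
    c=cams.get_image(n); d[n]=c
    cv2.imwrite(f"pics/{n}0.png",c["img"]); print(n,c["fx"],c["fy"],c["cx"],c["cy"]); print(np.round(c.get("pose",c.get("hand_eye")),4))
pickle.dump((s,d),open("c0.pkl","wb"))
E
```

```text
pics
{'time': 0.0, 'qpos': array([73.2530979 , 23.94644653, -0.59092271, 92.48225682,  0.27004891,
       63.63891957, -3.03865374]), 'qvel': array([-0.01659659, -0.13489635, -0.00013723,  0.02376132,  0.01778079,
        0.0538495 ,  0.03863977]), 'joint_torque': array([ 2.24835044e-04, -8.51248527e+01,  6.38920795e-01, -4.25994515e+01,
       -4.87807661e-02,  1.86720828e-02,  5.18010825e-05]), 'position': array([ 0.15500872, -0.60511011,  0.20486656]), 'tcp_rot': array([-1.79933955e+02,  5.49556073e-03,  1.43685020e+01]), 'wrist_force': array([-0.05897102,  0.56735293,  0.47123828]), 'torque': array([-0.03390205, -0.05879307,  0.0204873 ]), 'width': 1.0003013240082497}
scene 367.2204222568553 367.2204222568553 253.5372165502245 191.75755228893476
[[ 0.8813 -0.3059  0.3602  0.1734]
 [-0.4722 -0.5999  0.6459 -0.5917]
 [ 0.0185 -0.7393 -0.6731  0.7711]
 [ 0.      0.      0.      1.    ]]
side 359.4384755737335 359.4384755737335 262.48042590259763 197.71599474431434
[[ 0.9999 -0.0027 -0.0127  0.5176]
 [ 0.0091 -0.5473  0.8369 -0.9497]
 [-0.0092 -0.837  -0.5472  0.7316]
 [ 0.      0.      0.      1.    ]]
wrist 297.3186396354542 297.3186396354542 259.9612406898237 187.77081338247652
[[ 1.100e-03 -9.590e-01 -2.834e-01  8.390e-02]
 [ 1.000e+00  1.200e-03 -2.000e-04 -1.100e-03]
 [ 5.000e-04 -2.834e-01  9.590e-01 -1.786e-01]
 [ 0.000e+00  0.000e+00  0.000e+00  1.000e+00]]
```

View pics/scene0.png

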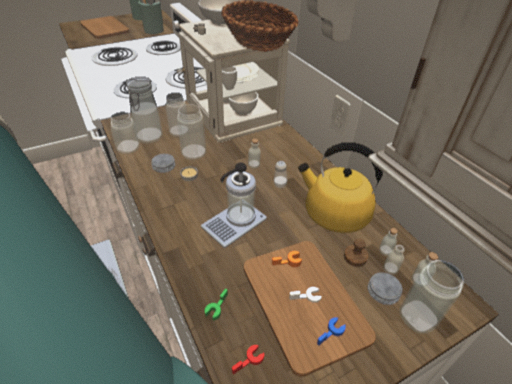

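View pics/side0.png

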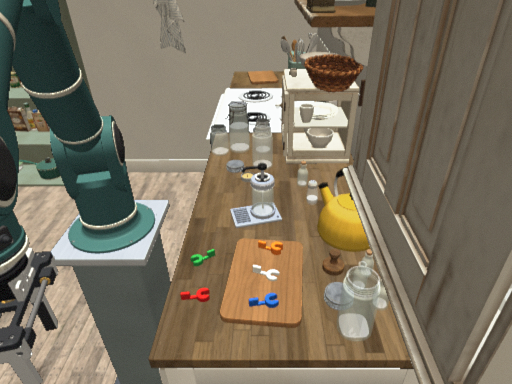

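View pics/wrist0.png

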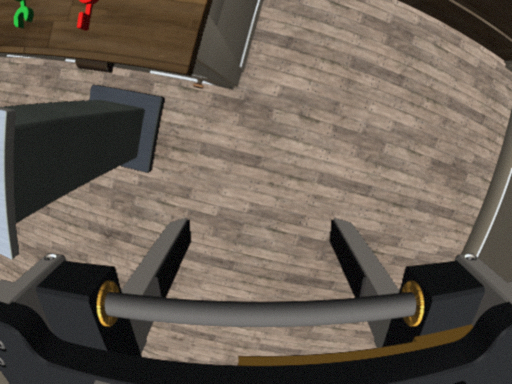

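```bash
cat > h.py <<'E'
import numpy as np, cv2, pickle
def ray(c,u,v):
    d=np.array([(u-c["cx"])/c["fx"],(v-c["cy"])/c["fy"],1.]);P=c["pose"];return P[:3,3],P[:3,:3]@d
def onz(c,u,v,z):
    o,d=ray(c,u,v);return o+d*(z-o[2])/d[2]
def proj(c,p):
    q=np.linalg.inv(c["pose"])@np.append(p,1);return c["fx"]*q[0]/q[2]+c["cx"],c["fy"]*q[1]/q[2]+c["cy"]
def tri(c1,p1,c2,p2):
    o1,d1=ray(c1,*p1);o2,d2=ray(c2,*p2);A=np.stack([d1,-d2],1);t=np.linalg.lstsq(A,o2-o1,rcond=None)[0]
    a=o1+d1*t[0];b=o2+d2*t[1];return (a+b)/2,np.linalg.norm(a-b)
def crop(img,x0,y0,w,h,k,fn):
    cv2.imwrite(fn,cv2.resize(img[y0:y0+h,x0:x0+w],None,fx=k,fy=k,interpolation=cv2.INTER_NEAREST))
E
python3 - <<'E'
from h import *
s,d=pickle.load(open("c0.pkl","rb"))
a,b=d["scene"],d["side"]
def put(x):return cv2.resize(x,(390,520),interpolation=cv2.INTER_NEAREST)
A=cv2.resize(a["img"][150:245,195:275],None,fx=5,fy=5,interpolation=cv2.INTER_NEAREST)
B=cv2.resize(b["img"][150:245,225:300],None,fx=5,fy=5,interpolation=cv2.INTER_NEAREST)
cv2.imwrite("pics/disp.png",np.hstack([A,B]))
A=cv2.resize(a["img"][305:355,305:355],None,fx=7,fy=7,interpolation=cv2.INTER_NEAREST)
B=cv2.resize(b["img"][280:330,240:290],None,fx=7,fy=7,interpolation=cv2.INTER_NEAREST)
cv2.imwrite("pics/blue.png",np.hstack([A,B]))
for n,c in (("scene",a),("side",b)):
    hsv=cv2.cvtColor(c["img"],cv2.COLOR_BGR2HSV)
    m=cv2.inRange(hsv,(100,140,80),(125,255,255))
    k,l,st,ce=cv2.connectedComponentsWithStats(m)
    for i in range(1,k):
        if st[i,4]>20:print(n,st[i],ce[i],onz(c,*ce[i],0.035))
E
```

```text
scene [318 318  27  26 204] [331.85784314 330.08823529] [ 0.50978072 -0.34373306  0.035     ]
side [249 293  29  14 216] [265.00925926 300.51851852] [ 0.51195366 -0.34713069  0.035     ]
```

View pics/disp.png

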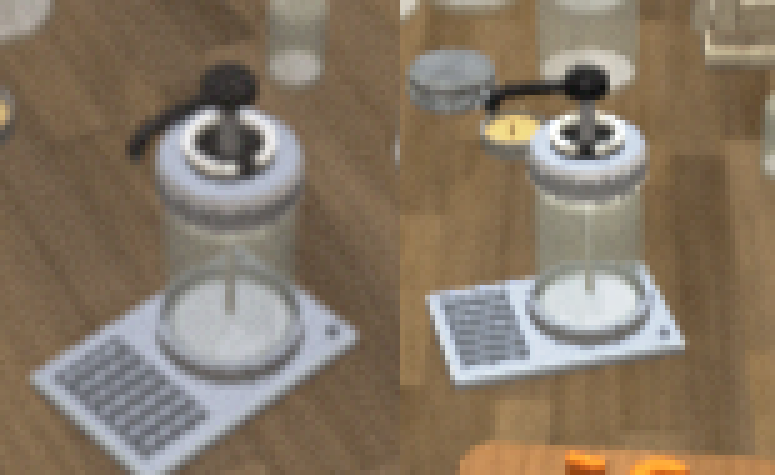

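View pics/blue.png

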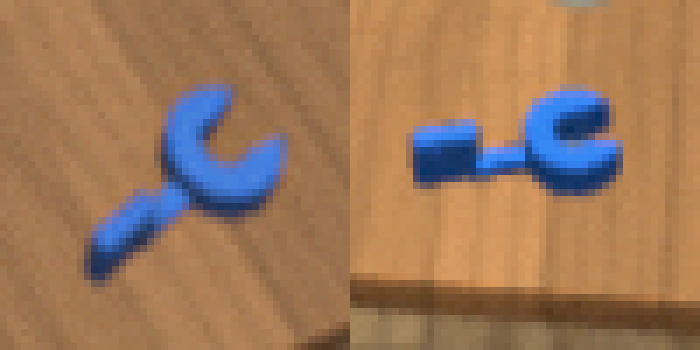

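```bash
python3 - <<'E'
from h import *
s,d=pickle.load(open("c0.pkl","rb"))
a,b=d["scene"],d["side"]
for n,c,r,h in (("sc",a,(336.2,326.8),(322.5,336.5)),("si",b,(271.2,298.5),(253.5,299))):
    R=onz(c,*r,.037);H=onz(c,*h,.045);v=R-H;print(n,R,H,np.degrees(np.arctan2(v[1],v[0])),np.linalg.norm(v[:2]))
# dispenser: head top centre
sc=lambda x,y:(195+x/5,150+y/5); si=lambda x,y:(225+(x-400)/5,150+y/5)
print("head",tri(a,sc(230,80),b,si(587,74)), onz(a,*sc(230,78),.197),onz(b,*si(587,74),.197))
print("rim",tri(a,sc(231,145),b,si(588,133)), onz(a,*sc(231,143),.155),onz(b,*si(588,133),.155))
print("notch",onz(a,*sc(246,165),.152))
print("spoutend",onz(a,*sc(137,150),.18),onz(b,*si(490,105),.18))
for p in [(430,293),(655,265),(685,345),(455,383)]: print("base",onz(b,*si(*p),.01))
E
```

```text
sc [ 0.52157405 -0.34277489  0.037     ] [ 0.4795886  -0.34932764  0.045     ] 8.87070721957127 0.04249372269324448
si [ 0.52724579 -0.34250173  0.037     ] [ 0.4839348  -0.35110433  0.045     ] 11.234099241441813 0.04415706763055232
head (array([0.50245805, 0.06633016, 0.19136862]), np.float64(0.002575089469912758)) [0.49878899 0.05978017 0.197     ] [0.50324918 0.05806612 0.197     ]
rim (array([0.50266886, 0.06596523, 0.14826506]), np.float64(0.0026522040755198595)) [0.49862452 0.05871678 0.155     ] [0.50351865 0.05646692 0.155     ]
notch [0.49920658 0.042783   0.152     ]
spoutend [0.44159836 0.04859236 0.18      ] [0.44172263 0.04888009 0.18      ]
base [0.39099987 0.08465101 0.01      ]
base [0.54971823 0.11908892 0.01      ]
base [0.56773026 0.02289772 0.01      ]
base [ 0.41586784 -0.01826653  0.01      ]
```

Call:
arm_command --series '[0,0.95,-0.415,0.15,0.012,0,0.95,-0.415,0.15,0.012,0,0.95,-0.415,0.15,0.012,0,0.95,-0.415,0.15,0.012,0,0.95,-0.415,0.15,0.012,0,0.95,-0.415,0.15,0.012,0,0.95,-0.415,0.15,0.012,0,0.95,-0.415,0.15,0.012,0,0.95,-0.415,0.15,0.012,0,0.95,-0.415,0.15,0.012,0,0.95,-0.415,0.15,0.012,0,0.95,-0.415,0.15,0.012]'

```text
time: 1.35
position: [0.4809, -0.3516, 0.1455]
tcp_rot: [180.0, 0.0, 9.9]
wrist_force: [-0.0, 0.3, -0.7]
width: 0.5
```

```bash
cat >> h.py <<'E'
from scipy.spatial.transform import Rotation as Rn
def T(s):
    M=np.eye(4);M[:3,:3]=Rn.from_euler("xyz",s["tcp_rot"],degrees=True).as_matrix();M[:3,3]=s["position"];return M
def wray(c,s,u,v):
    x=(u-c["cx"])/c["fx"];y=(v-c["cy"])/c["fy"];r=np.hypot(x,y)+1e-12
    d=np.array([np.sin(r)*x/r,np.sin(r)*y/r,np.cos(r)]);M=T(s)@c["hand_eye"];return M[:3,3],M[:3,:3]@d
def wz(c,s,u,v,z):
    o,d=wray(c,s,u,v);return o+d*(z-o[2])/d[2]
def shot(n,fn):
    from rig import telemetry,cams
    s=telemetry.get_state();c=cams.get_image(n);cv2.imwrite("pics/"+fn+".png",c["img"]);pickle.dump((s,c),open(fn+".pkl","wb"));return s,c
def wpix(c,s,p):
    q=np.linalg.inv(T(s)@c["hand_eye"])@np.append(p,1);q=q[:3];r=np.arctan2(np.hypot(q[0],q[1]),q[2]);h=np.hypot(q[0],q[1])
    return c["cx"]+c["fx"]*r*q[0]/h,c["cy"]+c["fy"]*r*q[1]/h
E
python3 - <<'E'
from h import *
s,c=shot("wrist","w1");print(s["position"],s["tcp_rot"],s["time"],s["qpos"])
E
```

```text
[ 0.48094925 -0.35155898  0.14554201] [1.79977556e+02 2.50840260e-02 9.94214710e+00] 1.35 [ 39.64234965  24.7534535   -8.31014073  99.82725582   4.24034252
  55.72519957 -50.36254808]
```

View pics/w1.png

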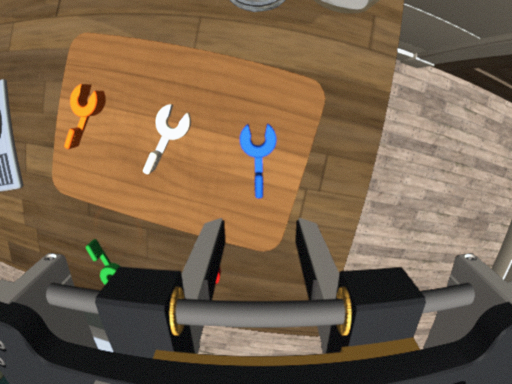

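```bash
python3 - <<'E'
from h import *
s,c=pickle.load(open("w1.pkl","rb"))
hsv=cv2.cvtColor(c["img"],cv2.COLOR_BGR2HSV);m=cv2.inRange(hsv,(100,120,60),(125,255,255));m[:100]=0;m[:,:225]=0;m[210:]=0
ys,xs=np.nonzero(m);print(xs.min(),xs.max(),ys.min(),ys.max())
for y in range(ys.min(),ys.max()+1,3):
    r=xs[ys==y];print(y,r.min(),r.max(),len(r),end="; ")
crop(c["img"],225,110,70,95,6,"pics/w1c.png")
E
```

```text
240 275 124 197
124 268 268 1; 127 245 271 9; 130 242 273 16; 133 241 274 20; 136 240 275 22; 139 240 275 22; 142 240 275 24; 145 241 274 29; 148 242 273 32; 151 245 270 26; 154 248 267 20; 157 255 261 7; 160 255 261 7; 163 255 261 7; 166 255 261 7; 169 255 261 7; 172 256 261 6; 175 256 261 6; 178 255 262 8; 181 255 262 8; 184 255 262 8; 187 255 262 8; 190 255 262 8; 193 256 262 7; 196 256 262 7;
```

View pics/w1c.png

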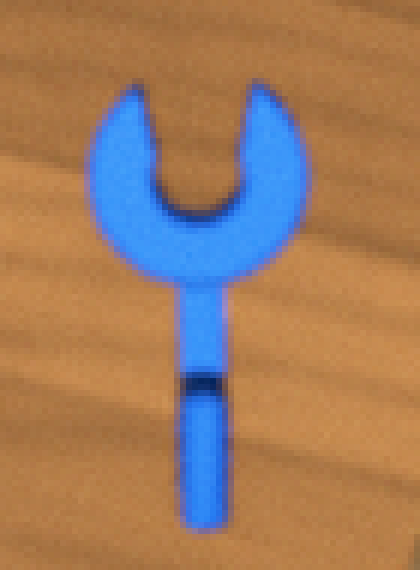

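```bash
python3 - <<'E'
from h import *
s,c=pickle.load(open("w1.pkl","rb"))
R=wz(c,s,258,139,.037);H1=wz(c,s,258.8,175.5,.045);H2=wz(c,s,259.2,198,.045);H=(H1+H2)/2
v=R-H;print(R,H1,H2,H,np.degrees(np.arctan2(v[1],v[0])),np.hypot(*v[:2]))
M=T(s)
for y in (8,9,10,11,12):
  pass
t=np.linalg.inv(M)
for p in (R,H): print("tool",t@np.append(p,1))
E
```

```text
[ 0.52784245 -0.34011101  0.037     ] [ 0.49398332 -0.34687191  0.045     ] [ 0.47145772 -0.35122115  0.045     ] [ 0.48272052 -0.34904653  0.045     ] 11.201387169108886 0.045998175801023375
tool [ 0.04821304 -0.00322227  0.10851966  1.        ]
tool [ 0.00222247 -0.00220829  0.10054019  1.        ]
```

Call:
arm_command --series '[0,0.005,-0.0055,0.1,-0.0035,0,0.005,-0.0055,0.2,-0.0035,0,0.005,-0.0055,0.27,-0.0035,0,0.005,-0.0055,0.3,-0.0035,0,0.005,-0.0055,0.3,-0.0035,0,0.005,-0.0055,0.3,-0.0035]'

```text
time: 2.0
position: [0.484, -0.3486, 0.0267]
tcp_rot: [179.9, -0.1, 11.3]
wrist_force: [-0.3, -0.1, 0.8]
width: 0.502
```

```bash
python3 - <<'E'
from h import *
s,c=shot("wrist","w2");print(s["position"],s["tcp_rot"],s["wrist_force"])
crop(c["img"],130,100,260,180,3,"pics/w2c.png")
E
```

```text
[ 0.48398626 -0.34855439  0.02670831] [ 1.79941922e+02 -5.35147887e-02  1.12736996e+01] [-0.27829922 -0.05773641  0.84241339]
```

View pics/w2c.png

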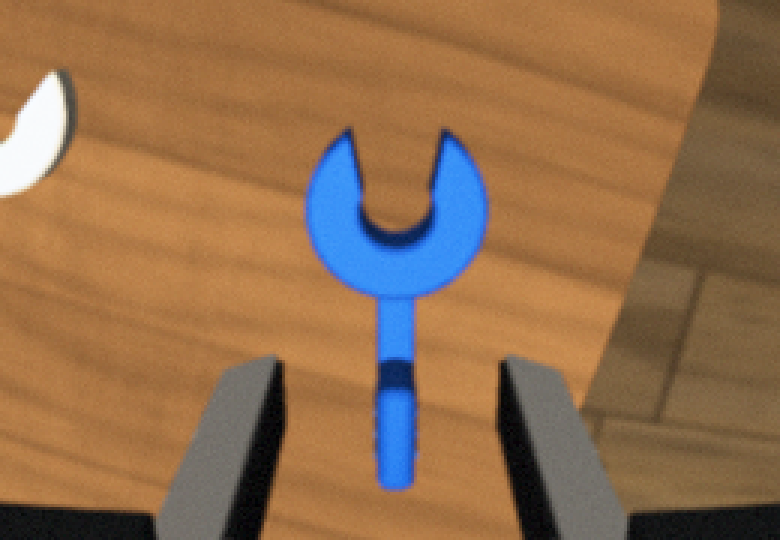

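Call:
arm_command --series '[0,0,0,0.004,0,-1,0,0,0.004,0,-1,0,0,0.004,0,-1,0,0,0.004,0,-1,0,0,0.004,0,-1,0,0,0.004,0,-1,0,0,0.004,0,-1,0,0,0.004,0]' --newtons 35

```text
time: 2.85
position: [0.4836, -0.3478, 0.0238]
tcp_rot: [-180.0, 0.0, 11.3]
wrist_force: [-0.1, -0.3, 0.1]
width: 0.079
```

Call:
arm_command --series '[-1,0,0,-0.1,0,-1,0,0,-0.2,0,-1,0,0,-0.3,0,-1,0.03,-0.1,-0.4,-0.03,-1,0.06,-0.2,-0.49,-0.05,-1,0.09,-0.3,-0.49,-0.07,-1,0.12,-0.4,-0.49,-0.09,-1,0.15,-0.5,-0.49,-0.11,-1,0.17,-0.58,-0.49,-0.13,-1,0.189,-0.666,-0.49,-0.15,-1,0.189,-0.666,-0.49,-0.17,-1,0.189,-0.666,-0.49,-0.19,-1,0.189,-0.666,-0.49,-0.21,-1,0.189,-0.666,-0.49,-0.224,-1,0.189,-0.666,-0.49,-0.224,-1,0.189,-0.666,-0.49,-0.224,-1,0.189,-0.666,-0.49,-0.224]'

```text
time: 4.55
position: [0.5055, -0.0717, 0.2198]
tcp_rot: [-180.0, -0.0, 91.8]
wrist_force: [-0.0, 0.6, -0.9]
width: 0.083
```

```bash
python3 - <<'E'
from h import *
s,c=shot("wrist","w3");print(s["position"],s["tcp_rot"],s["wrist_force"],s["qpos"])
E
```

```text
[ 0.50546202 -0.07174661  0.21983267] [-1.79994549e+02 -3.10069528e-03  9.18161128e+01] [-0.0450058   0.56427865 -0.9490991 ] [ 30.59566125  13.32394142 -29.88795823 106.80805998   7.48409153
  61.7987889   -0.35852602]
```

View pics/w3.png

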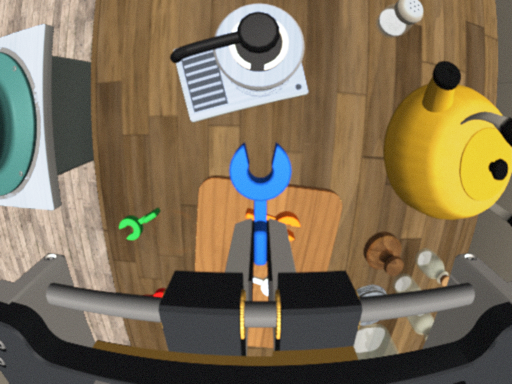

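```bash
python3 - <<'E'
from h import *
s,c=pickle.load(open("w3.pkl","rb"))
crop(c["img"],205,0,110,100,7,"pics/w3c.png")
hsv=cv2.cvtColor(c["img"],cv2.COLOR_BGR2HSV);m=cv2.inRange(hsv,(100,120,60),(125,255,255));m[210:]=0
ys,xs=np.nonzero(m)
for y in range(140,205,5):
    r=xs[ys==y];print(y,r.min(),r.max(),len(r),end="; ")
print(ys.min())
E
```

```text
Traceback (most recent call last):
ValueError: zero-size array to reduction operation minimum which has no identity
```

View pics/w3c.png

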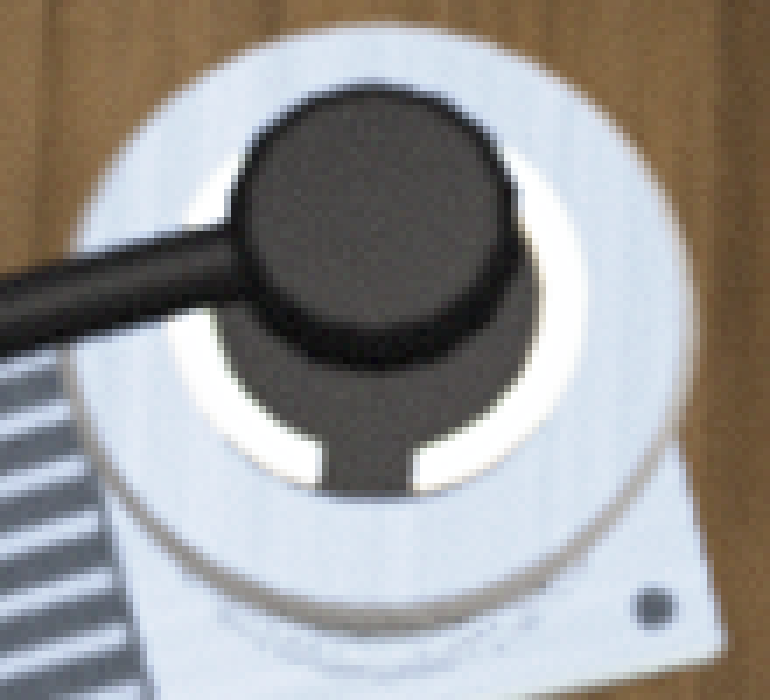

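```bash
python3 - <<'E'
from h import *
s,c=pickle.load(open("w3.pkl","rb"))
P=lambda x,y:(205+(x-3)/7,(y-3)/7)
f=lambda x,y,z:wz(c,s,*P(x,y),z)
# circle fits: hand-picked edge points
def circ(pts,z):
    q=np.array([f(*p,z)[:2] for p in pts]);A=np.c_[2*q,np.ones(len(q))];b=(q**2).sum(1);x=np.linalg.lstsq(A,b,rcond=None)[0];return x[:2],np.sqrt(x[2]+x[:2]@x[:2])
# head top via dark-grey mask
g=cv2.cvtColor(c["img"],cv2.COLOR_BGR2GRAY)
print("head",circ([(245,175),(300,100),(375,87),(450,105),(508,165),(508,240),(450,310),(375,332),(300,310)],.197))
print("rim outer",circ([(585,300),(570,370),(525,440),(440,488),(180,350),(215,420),(270,470),(545,190)],.155))
print("cap",circ([(76,250),(150,125),(250,52),(382,25),(500,48),(620,140),(680,240),(692,320)],.146))
for y in (455,480):
    n=f(367.5,y,.155); print("notch",n)
n1=f(322,470,.155);n2=f(413,470,.155);print(n1,n2,np.linalg.norm(n1-n2))
hsv=cv2.cvtColor(c["img"],cv2.COLOR_BGR2HSV);m=cv2.inRange(hsv,(95,120,60),(130,255,255));m[210:]=0
ys,xs=np.nonzero(m)
print(ys.min(),ys.max())
for y in range(ys.min(),ys.max(),5):
    r=xs[ys==y];print(y,r.min(),r.max(),len(r),end="; ")
E
```

```text
head (array([0.50079157, 0.06325578]), np.float64(0.012882774889700549))
rim outer (array([0.50086148, 0.06218422]), np.float64(0.023614965968696187))
cap (array([0.50083206, 0.062478  ]), np.float64(0.03734459837954757))
notch [0.50018498 0.04355876 0.155     ]
notch [0.50028175 0.04059241 0.155     ]
[0.4950288 0.0416366 0.155    ] [0.50545417 0.04195014 0.155     ] 0.010430087942844847
144 209
144 243 277 4; 149 238 283 17; 154 234 286 26; 159 232 288 32; 164 230 290 38; 169 230 290 38; 174 230 290 43; 179 231 289 59; 184 233 288 56; 189 236 283 48; 194 242 278 37; 199 252 268 17; 204 254 265 12;
```

```bash
python3 - <<'E'
from h import *
s,c=pickle.load(open("w3.pkl","rb"))
z=s["position"][2]-.0028+.016
hsv=cv2.cvtColor(c["img"],cv2.COLOR_BGR2HSV);m=cv2.inRange(hsv,(95,120,60),(130,255,255));m[210:]=0;m[:,:220]=0;m[:,300:]=0
pts=[]
for y in range(152,196,2):
    r=np.nonzero(m[y])[0];pts+= [(r.min()-.5,y),(r.max()+.5,y)]
q=np.array([wz(c,s,*p,z)[:2] for p in pts]);A=np.c_[2*q,np.ones(len(q))];x=np.linalg.lstsq(A,(q**2).sum(1),rcond=None)[0]
print("ring",x[:2],np.sqrt(x[2]+x[:2]@x[:2]))
ti=np.linalg.inv(T(s));print("tool",ti@np.array([*x[:2],z,1]))
for y in (202,206,212):
    r=np.nonzero(cv2.inRange(hsv,(95,120,40),(130,255,255))[y,240:280])[0]+240;print(y,r.min(),r.max(), ti@np.append(wz(c,s,(r.min()+r.max())/2,y,z-.009),1))
for nm,p in (("stem",(.50085,.0625)),("notch",(.50023,.042))): print(nm,ti@np.array([*p,.155,1]))
E
```

```text
ring [ 0.50481845 -0.02619525] 0.01771530407909938
tool [ 4.55495860e-02  7.99098164e-04 -1.31976111e-02  1.00000000e+00]
202 254 265 [ 2.35404534e-02  5.34136207e-04 -4.19877690e-03  1.00000000e+00]
206 254 265 [ 2.08983907e-02  5.35630603e-04 -4.19892002e-03  1.00000000e+00]
212 254 265 [ 1.68862873e-02  5.37834344e-04 -4.19913736e-03  1.00000000e+00]
stem [ 1.34321832e-01 -3.49013683e-04  6.48399766e-02  1.00000000e+00]
notch [ 0.11385178 -0.00161839  0.06483899  1.        ]
```

Call:
arm_command --series '[-1,0,-0.02,0.07,0.008,-1,0,-0.02,0.14,0.008,-1,0,-0.02,0.14,0.008,-1,0.05,-0.018,0.14,0.008,-1,0.1,-0.015,0.14,0.008,-1,0.147,-0.0127,0.14,0.008,-1,0.147,-0.0127,0.14,0.008,-1,0.147,-0.0127,0.14,0.008]'

```text
time: 5.4
position: [0.4989, -0.0133, 0.1648]
tcp_rot: [180.0, 0.0, 89.1]
wrist_force: [0.2, 0.0, -0.5]
width: 0.083
```

```bash
python3 - <<'E'
from h import *
s,c=shot("wrist","w4");print(s["position"],s["tcp_rot"],s["wrist_force"])
_,d=shot("side","s4")
A=cv2.resize(c["img"][40:240,180:340],None,fx=3,fy=3,interpolation=cv2.INTER_NEAREST)
B=cv2.resize(d["img"][150:230,230:290],None,fx=5,fy=5,interpolation=cv2.INTER_NEAREST)
o=np.zeros((600,790,3),np.uint8);o[:,:480]=A;o[:400,485:785]=B;cv2.imwrite("pics/v4.png",o)
E
```

```text
[ 0.4988915  -0.0132566   0.16481257] [1.79951161e+02 1.09974382e-02 8.90817643e+01] [ 0.18390112  0.04965274 -0.52504046]
```

View pics/v4.png

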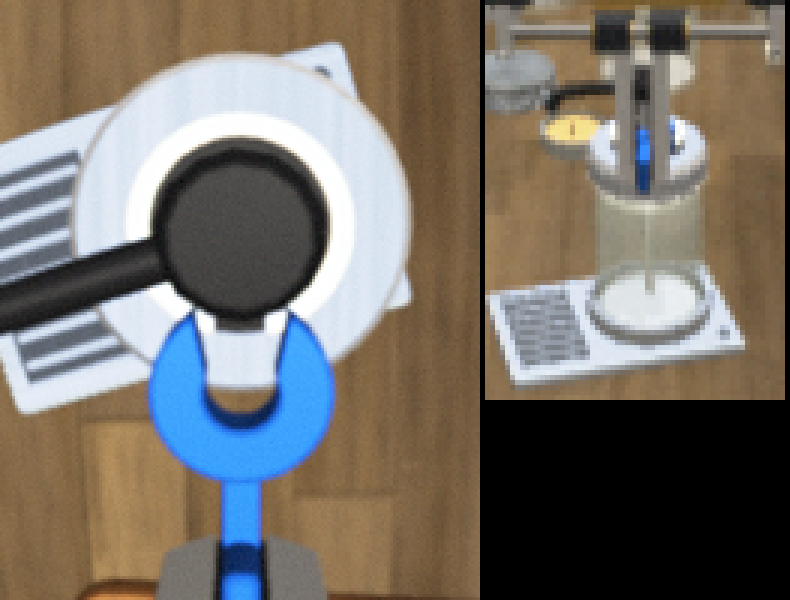

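```bash
python3 - <<'E'
from h import *
s,c=pickle.load(open("w4.pkl","rb"))
ti=np.linalg.inv(T(s))
P=lambda x,y:(180+(x-1)/3,40+(y-1)/3)
def circ(pts,z):
    q=np.array([(ti@np.append(wz(c,s,*P(*p),z),1))[:2] for p in pts]);A=np.c_[2*q,np.ones(len(q))];x=np.linalg.lstsq(A,(q**2).sum(1),rcond=None)[0];return x[:2],np.sqrt(x[2]+x[:2]@x[:2])
print("rim",circ([(125,225),(140,165),(180,125),(240,111),(300,125),(340,165),(355,225)],.155))
print("cap",circ([(73,225),(100,130),(165,72),(240,54),(320,72),(385,135),(411,215),(400,285)],.146))
print("head",circ([(160,225),(240,142),(322,225),(240,308)],.197))
zt=s["position"][2]-.0028
print("ring",circ([(149,395),(165,440),(200,470),(241,482),(282,470),(318,440),(334,395)],zt+.016))
f=lambda x,y,z:ti@np.append(wz(c,s,*P(x,y),z),1)
print(f(215,322,.155),f(267,322,.155)); print(f(222,510,zt+.007),f(262,510,zt+.007))
E
```

```text
rim (array([0.07674734, 0.00050379]), np.float64(0.024275737859367853))
cap (array([0.07658998, 0.00093061]), np.float64(0.03758852283538378))
head (array([0.07816224, 0.0007184 ]), np.float64(0.013447797316447813))
ring (array([0.04572195, 0.00084067]), np.float64(0.01761871905844688))
[ 0.05580913 -0.0048      0.00979777  1.        ] [0.05582006 0.00627499 0.00980721 1.        ]
[ 0.0184847  -0.00318587 -0.00420627  1.        ] [ 0.01849126  0.00516492 -0.00419915  1.        ]
```

Call:
arm_command --series '[-1,0,0,0.0025,0,-1,0.02,0,0.0025,0,-1,0.04,0,0.0025,0,-1,0.06,0,0.0025,0,-1,0.0775,0,0.0025,0,-1,0.0775,0,0.0025,0,-1,0.0775,0,0.0025,0]'

```text
time: 6.2
position: [0.4989, 0.018, 0.1629]
tcp_rot: [-180.0, -0.0, 89.1]
wrist_force: [0.3, -0.7, 0.8]
width: 0.082
```

```bash
python3 - <<'E'
from h import *
s,c=shot("wrist","w5");print(s["position"],s["tcp_rot"],s["wrist_force"],s["torque"])
_,d=shot("side","s5");_,e=shot("scene","e5")
A=cv2.resize(c["img"][40:240,180:340],None,fx=3,fy=3,interpolation=cv2.INTER_NEAREST)
B=cv2.resize(d["img"][155:215,235:295],None,fx=5,fy=5,interpolation=cv2.INTER_NEAREST)
C=cv2.resize(e["img"][150:210,210:270],None,fx=5,fy=5,interpolation=cv2.INTER_NEAREST)
o=np.zeros((600,790,3),np.uint8);o[:,:480]=A;o[:300,485:785]=B;o[300:,485:785]=C;cv2.imwrite("pics/v5.png",o)
E
```

```text
[0.49892333 0.01799916 0.16285314] [-1.79994764e+02 -4.20343093e-03  8.90934164e+01] [ 0.33554882 -0.74610682  0.83437399] [-0.01869674 -0.14099303 -0.01655502]
```

View pics/v5.png

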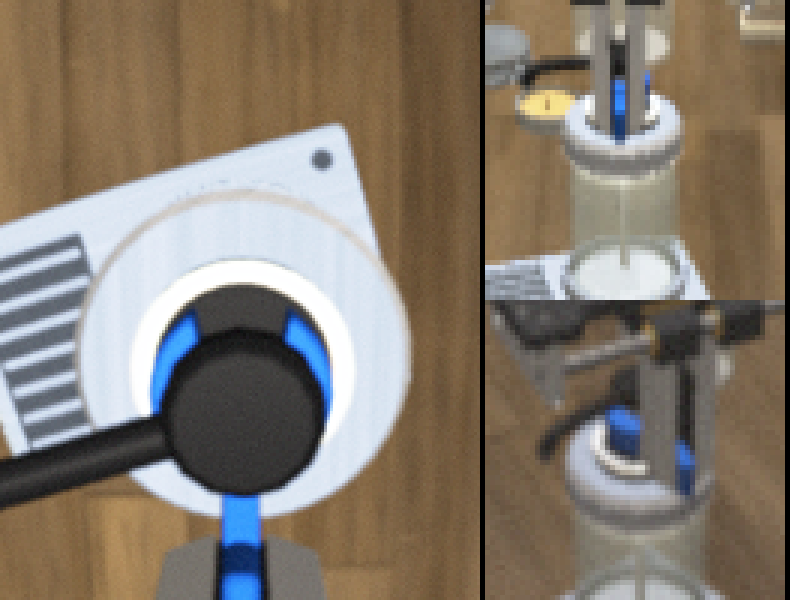

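Call:
arm_command --series '[-1,0,0,0.006,0,-1,0,0,0.012,0,-1,0,0,0.015,0,-1,0,0,0.018,0,-1,0,0,0.02,0,-1,0,0,0.02,0]'

```text
time: 6.95
position: [0.4988, 0.0179, 0.1547]
tcp_rot: [-180.0, -0.0, 89.1]
wrist_force: [0.2, -0.8, 0.2]
width: 0.082
```

Call:
arm_command --series '[-1,0,0,0.0025,0,-1,0,0,0.005,0,-1,0,0,0.0065,0,-1,0,0,0.0065,0,-1,0,0,0.0065,0]'

```text
time: 7.45
position: [0.4989, 0.0179, 0.1523]
tcp_rot: [-180.0, -0.0, 89.1]
wrist_force: [0.1, 0.3, 0.1]
width: 0.087
```

Call:
arm_command --series '[-1,0,0,0.001,0,-1,0,0,0.002,0,-1,0,0,0.003,0,-1,0,0,0.004,0,-1,0,0,0.004,0]'

```text
time: 7.95
position: [0.4992, 0.0177, 0.1514]
tcp_rot: [180.0, 0.0, 89.1]
wrist_force: [-5.4, -2.0, 12.9]
width: 0.085
```

```bash
cat > v.py <<'E'
from h import *
import sys
n=sys.argv[1]
s,c=shot("wrist","w"+n);print(s["position"],s["tcp_rot"],s["wrist_force"],s["torque"])
_,d=shot("side","s"+n);_,e=shot("scene","e"+n)
A=cv2.resize(c["img"][40:240,180:340],None,fx=3,fy=3,interpolation=cv2.INTER_NEAREST)
B=cv2.resize(d["img"][155:215,235:295],None,fx=5,fy=5,interpolation=cv2.INTER_NEAREST)
C=cv2.resize(e["img"][150:210,210:270],None,fx=5,fy=5,interpolation=cv2.INTER_NEAREST)
o=np.zeros((600,790,3),np.uint8);o[:,:480]=A;o[:300,485:785]=B;o[300:,485:785]=C;cv2.imwrite(f"pics/v{n}.png",o)
E
python3 v.py 6
```

```text
[0.49919076 0.01768352 0.15135706] [1.79965712e+02 2.32356817e-02 8.90571776e+01] [-5.41303918 -1.96280992 12.90057274] [-0.20187305  1.10744246  0.07180689]
```

View pics/v6.png

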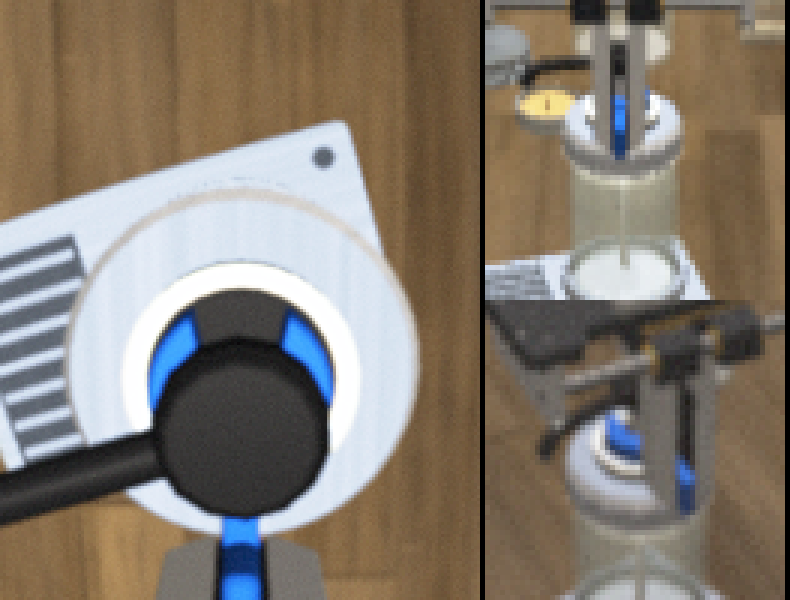

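Call:
arm_command --series '[-1,0,0,-0.002,0,-1,0,0,-0.002,0,-0.4,0,0,-0.002,0,-0.4,0,0,-0.002,0,-0.4,0,0,-0.002,0,-0.4,0,0,-0.002,0,-0.4,0,0,-0.002,0]'

```text
time: 8.8
position: [0.4989, 0.0178, 0.1514]
tcp_rot: [-180.0, -0.0, 89.1]
wrist_force: [0.3, 0.5, 0.0]
width: 0.297
```

```bash
python3 v.py 7
```

```text
[0.49889835 0.01783399 0.15140618] [-1.79992850e+02 -3.00047113e-03  8.90708546e+01] [0.28326097 0.45206777 0.01125315] [-0.03429351 -0.07590061  0.0226704 ]
```

View pics/v7.png

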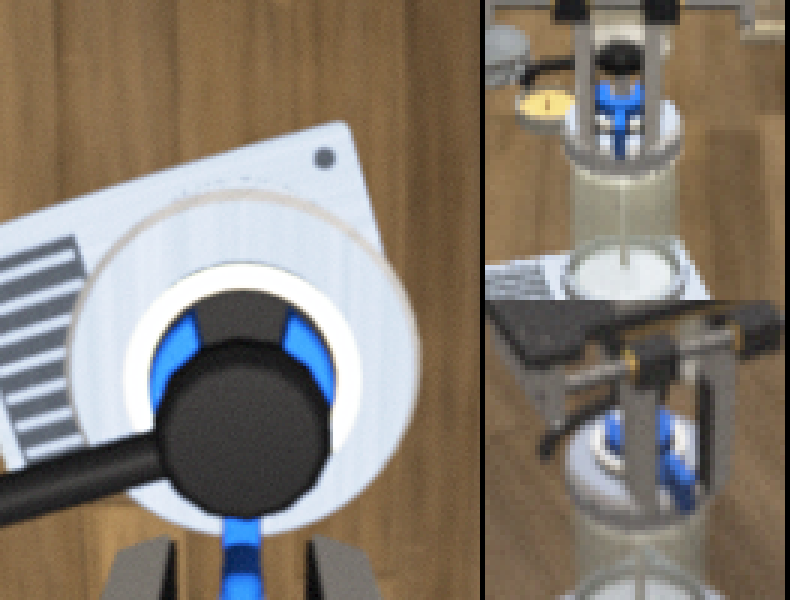

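Call:
arm_command --series '[-0.4,0,0,-0.05,0,-0.4,0,0,-0.12,0,-0.4,0,0,-0.2,0,-0.4,0,0,-0.25,0,-1,0.06,0.001,-0.25,0,-1,0.1125,0.001,-0.25,0,-1,0.1125,0.001,-0.25,0,-1,0.1125,0.001,-0.2,0,-1,0.1125,0.001,-0.15,0,-1,0.1125,0.001,-0.15,0,-1,0.1125,0.001,-0.15,0]'

```text
time: 10.05
position: [0.5001, 0.0626, 0.2118]
tcp_rot: [-180.0, -0.0, 89.1]
wrist_force: [0.8, 0.8, 0.7]
width: 0.007
```

```bash
python3 v.py 8
```

```text
[0.50010361 0.06258671 0.21182906] [-1.79973734e+02 -1.03853385e-02  8.90614231e+01] [0.77141328 0.8410793  0.70429502] [-0.05366364 -0.12401717 -0.01032769]
```

View pics/v8.png

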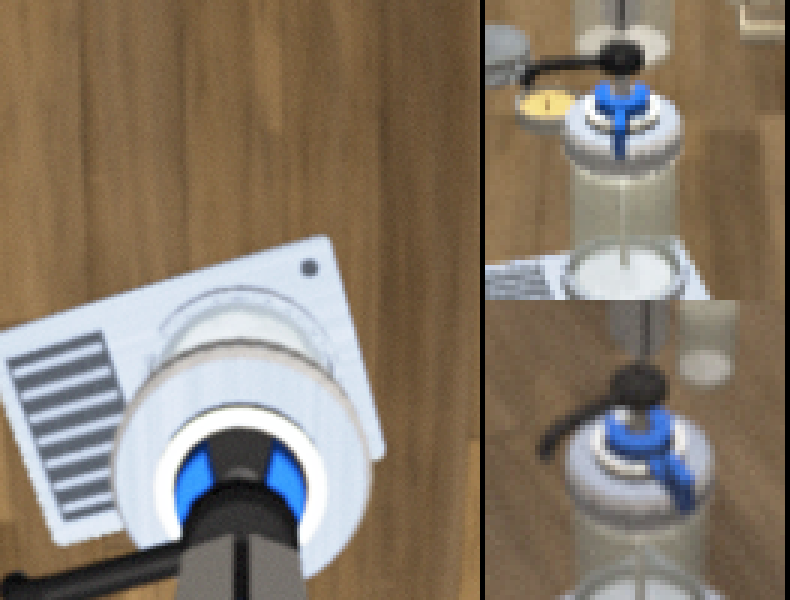

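Call:
arm_command --series '[-1,0,0,0.03,0,-1,0,0,0.045,0,-1,0,0,0.06,0,-1,0,0,0.07,0,-1,0,0,0.076,0,-1,0,0,0.079,0,-1,0,0,0.081,0,-1,0,0,0.081,0]'

```text
time: 11.0
position: [0.5002, 0.0628, 0.1793]
tcp_rot: [180.0, 0.0, 89.1]
wrist_force: [0.1, -1.9, 4.4]
width: 0.003
```

Call:
arm_command --series '[-1,0,0,0.0015,0,-1,0,0,0.003,0,-1,0,0,0.0045,0,-1,0,0,0.0045,0,-1,0,0,0.0045,0,-1,0,0,0.0045,0]'

```text
time: 11.6
position: [0.5003, 0.0628, 0.179]
tcp_rot: [179.9, 0.0, 89.1]
wrist_force: [-11.2, -4.1, 33.3]
width: 0.007
```

Call:
arm_command --series '[-1,0,0,-0.004,0,-1,0,0,-0.02,0,-1,0,0,-0.04,0,-1,0,0,-0.08,0,-1,0,0,-0.16,0,-1,0,0,-0.24,0,-1,-0.1,0,-0.3,0,-1,-0.2,0,-0.3,0,-1,-0.2,0,-0.3,0,-1,-0.2,0,-0.3,0]'

```text
time: 12.6
position: [0.4984, -0.0176, 0.2974]
tcp_rot: [-180.0, -0.0, 89.0]
wrist_force: [0.1, 0.2, 0.5]
width: 0.004
```

```bash
python3 v.py 9; python3 - <<'E'
from h import *
s,c=pickle.load(open("w9.pkl","rb"));crop(c["img"],190,0,140,110,5,"pics/w9c.png")
a=pickle.load(open("e9.pkl","rb"))[1]["img"];cv2.imwrite("pics/e9f.png",a)
E
```

```text
[ 0.49844982 -0.01756911  0.29743917] [-1.79977300e+02 -1.72526925e-02  8.89868209e+01] [0.08004054 0.19792256 0.48790826] [-0.05139612 -0.10925861 -0.01948287]
```

View pics/v9.png

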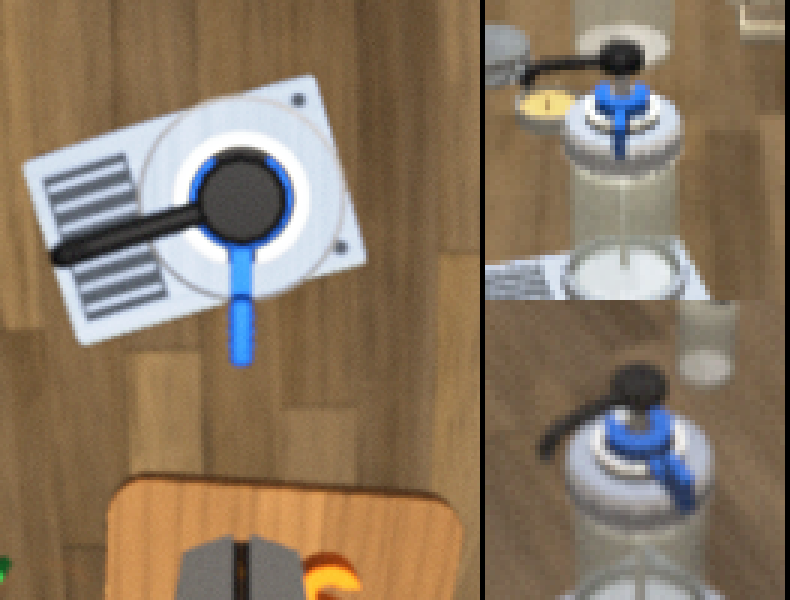

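View pics/w9c.png

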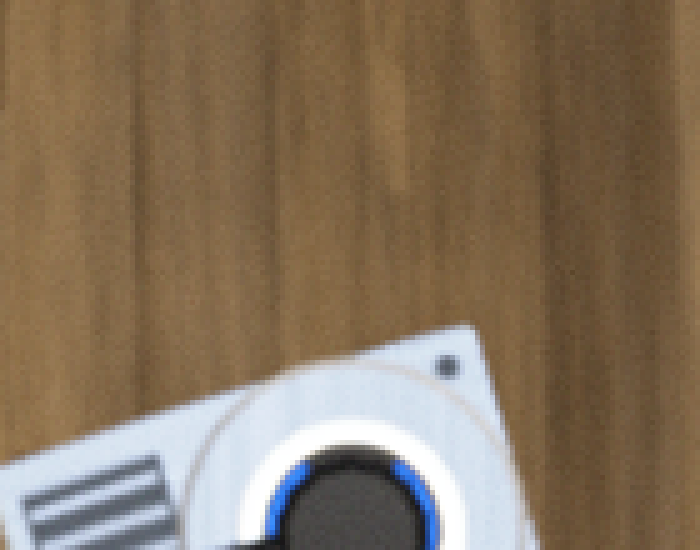

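View pics/e9f.png

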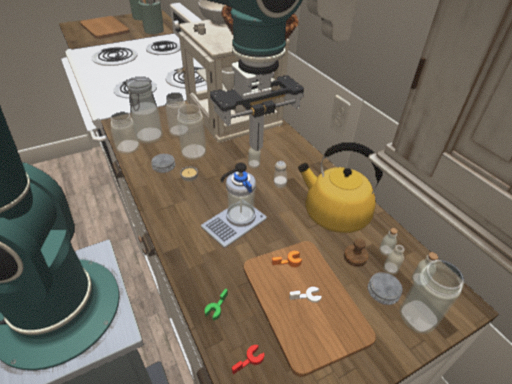

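The blue collar is seated and concentric, with its web in the notch. The pump head is up at the same pixels as before the push (side crop 622,57). The other collars and loose things are where they were, and the arm is clear.

```bash
python3 -c "
from rig import workorder;print(workorder.sign_off())"
```

```text
the job is handed in; nothing more can be done
None
```

The blue collar is in the pump's recess with its web in the notch, and the job was handed in at about 12.6 s of the 64 s; `sign_off()` gave no verdict.

- **Fitting:** I picked the collar up by its handle and slid it round the stem with no noticeable force. It went down freely past the rim, and the first firm contact came at recess-floor height, within about 1 mm. No searching by turning was needed, because the wrist camera showed the notch and the collar was already lined up with it. I then let go.
- **Pump check:** I pushed the head down about 18 mm. It stopped hard on the collar with the tool tip at z 0.179 m, and the wrist force rose from 4 N to 33 N. I held it there for about 0.3 s and let it rise. That force was higher than I meant, though under the 40 N limit on the arm and gripper body.
- **Last pictures:** the collar sits centred in the rim with its web in the notch. The head is up where it was before the push, the other collars and the loose things look unmoved, and the arm is clear of everything.
- **Disagreement:** the first fixed-camera estimates of the stem's position differed from the wrist camera's by about 4 mm. I used the wrist camera, and the fit bore it out.

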